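# Idle the mould vibrator and hold its access panel shut

## Robot

A 6-joint arm with a two-finger parallel gripper is mounted at the origin on the work surface. World frame = base frame: x ahead of the robot, y to its left, z up, the work surface at z = 0. Lengths are in m, angles in degrees, forces in N, time in s.
With the tool pointing down it reaches from about 0.325 to 0.85 m from the base axis. Payload 15.5 kg.
Tool frame: the origin (TCP) lies midway between the tips of the shut fingers; the grasp point (between the pads) lies 19 mm behind it; z points along the fingers, y is the line along which they close (so a half turn about z gives the same grasp; the last joint's range is limited). The gripper opens to 91 mm and grips with 3 to 60 N. Pads are 32 mm wide; open, the fingers measure 118 mm over their backs; the gripper's body (76 mm by 178 mm) begins 60 mm behind the grasp point.
Start: joints at [71.82, 28.281, 77.091, -0, 74.628, -5.472], TCP at [0.137, 0.61, 0.188] pointing down, gripper open.
Joint ranges: [-166.48, 166.48], [-47.26, 123.95], [12.59, 153.08], [-70.14, 250.14], [6.76, 159.57], [-176.63, 176.63]. Speed limits (degrees/s): [108.29, 108.29, 147.25, 172.46, 172.46, 172.46].

## Interface

Orientations are given as a 3x3 rotation matrix whose columns are the frame's x, y, z axes.
In Python, from bench import ctrl gives the robot as it stands. The module is installed in compiled form; this text tells all that it offers. Calls block until the motion is done:
- ctrl.goto(position, orientation): joint-space move of the TCP to a pose.
- ctrl.move_l(position, vel=0.15, ori=None, contact_N=None): straight line of the TCP; ori=None keeps the orientation; vel is the mean speed in m/s. With contact_N (N) it stops when the force on the tool has changed by that much, and returns True; else False.
- ctrl.movej(angles): joint-space move.
- ctrl.command_gripper(opening): opening from 0.0 (shut) to 1.0 (fully open); the grip force is fixed at half the most; returns when the fingers have stopped.
- ctrl.sleep(seconds).
- ctrl.ik(position, orientation): joint angles nearest the present ones, or None.
- ctrl.read_camera(name): name is "scene" or "top"; returns the picture (420x560x3 uint8, blue, green, red); there is no depth.
- ctrl.camera_params(name): a dict with "fx", "fy", "cx", "cy" (pixels), "D" ([k1, k2, p1, p2, k3] as OpenCV has them; the pictures are not rectified), "pose" (4x4, takes a point from camera to world coordinates). Camera axes: x right, y up, looking along -z (the intrinsics and any distortion apply to the point x, -y, -z); pixel columns grow to the right and rows downward; lengths in m; the calibration is good to about 2 mm. A picture is of the moment at which its call begins. camera_params takes no time and is no camera call.
A pose or a line that the arm cannot do raises ctrl.MotionError and nothing moves.
- ctrl.sign_off(): hands the job in; it is judged then, once.
Readings, each from a call of its own:
- ctrl.current_t(): time.
- ctrl.current_q(): joint angles.
- ctrl.current_dq(): joint speeds.
- ctrl.current_effort(): joint torques, N m.
- ctrl.current_tool_pos(): TCP position.
- ctrl.current_eef_rot(): TCP orientation.
- ctrl.current_contact_force(): force on the tool from outside, world axes, zero at the start.
- ctrl.current_wrist_torque(): the same for the moment, N m.
- ctrl.current_grip_width(): opening from 0.0 (shut) to 1.0 (fully open).
- ctrl.current_grasp_force(): force on a finger pad.
Only numpy, scipy, OpenCV 4.12 (cv2) and the standard library are available. Lean on these libraries where they do the work, as an engineer would, in place of code of your own. Each camera call takes 0.05 s, during which the arm holds its last target. There are 200 camera calls.

## Task

First set the speed lever on the small grey control box to idle, which is standing straight up. Then turn the winged quarter-turn fastener in the middle of the mould vibrator's access panel clockwise until the slot in its head lines up with the two black marks on the panel, and press the sprung panel down flush against its frame with the gripper. Finish while still holding the panel pressed down like that, and leave the scraper and the loose mould on the counter undisturbed.

Things in the scene. Friction and masses are not known exactly. Their poses are not given: they have to be found in the camera images.
- control_box: Small grey painted control box, 120 x 90 x 56 mm (x, y, z), fixed to the counter. Origin at the centre of its underside; its lever swings in its x-z plane. It may stand left or right of the drive unit, turned about z.
- speed_lever (a joint): Speed lever on top of the control box, hinged about the box's y axis. Value in rad: 0 leans 0.8 rad (46 deg) from vertical towards the box's -x side, 0.8 is straight up (idle), 1.6 leans as far to +x; it starts leaning to -x. Light friction (about 0.08 N m) holds it where it is left.
- lever_knob (a point): Centre of the round black knob (26 mm diameter) on the end of the speed lever, 85 mm from the hinge axis on a thin 10 mm steel rod.
- lever_pivot (a point): Point on the lever's hinge axis, in the middle of the control box, 60 mm above the counter. Axes are those of the control box; the hinge axis is y. Two dark discs of 30 mm radius, within 21 mm either side, flank the lever, each with a white tick at the top that marks straight up.
- drive_unit: Mould vibrator, fixed: steel drive housing 220 x 240 mm (x, y), top 90 mm above the counter; on its +x side, to 310 mm from the origin, a platform 300 mm wide bearing a filled white mould, top at 80 mm. Origin under the centre of the drive housing, at counter level. The black gasket on the housing, 93 mm above the counter, is the frame on which the access panel seats.
- panel: Access panel, aluminium plate 124 x 174 x 4 mm (x, y, z) carried level above the drive housing on springs. Origin at the centre of its underside, on the fastener's axis; axes those of the drive unit. Two black marks, each 24 x 4 mm, lie on it along its x axis, one either side of the fastener.
- panel_travel (a joint): How far the panel is pressed straight down, in m: 0 is sprung up (10 mm gap, as at the start), 0.010 is flush on the frame. It takes about 3 N to begin and 8 N at the bottom, and springs up when let go. While the fastener is not lined up, its cross pin stops the panel after about 3 mm.
- panel_top (a point): Centre of the panel's upper face (4 mm above its underside): 107 mm above the counter when sprung up, 97 mm when flush.
- fastener (a joint): Turn of the quarter-turn fastener in rad, growing clockwise seen from above: 0: wing and slot across the marks (along the panel's y axis); 1.571: in line with the marks (along its x axis). It starts 0.9 to 1.5 rad short of that and can be turned too far, to 2.2. Friction about 0.05 N m; it stays where left. When aligned within about 0.25 rad the panel can go down.
- fastener_grip (a point): Grip point on the fastener's vertical axis, 22 mm above the panel's upper face. Upright steel wing 42 mm long, 12 mm thick, its top 31 mm above the panel, with a dark slot line along the top; under it a round collar of 36 mm diameter, 5.5 mm high. The point's y axis points along the wing.
- scraper: Bystander: flat cream plastic dough scraper, 100 x 140 x 5 mm, lying on the counter. Origin at the centre of its underside.
- mould: Bystander: loose white praline mould filled with chocolate, 135 x 275 x 24 mm, lying on the counter. Origin at the centre of its underside.
Not all that is in view belongs to the job. What is meant by the control_box is not blue or yellow, and is the larger of those in its own colour.

How it is judged:
By the outcome, as a careful person would: the job done as asked, in the order asked, and still so for the second after the job is handed in, while the arm keeps its last pose, push and grip.
It also fails if it takes over 45 s, if anything falls off the work surface, if the arm or the gripper's body presses on something with over 40 N, if the wrist force passes 120 N, or if a joint passes its speed limit or range.

## Working session

There is one attempt and no reset: what is moved stays moved. The work goes in short steps, each a Python script; the robot and the scene stay as the last script left them, time stands still between calls to the robot, and variables do not carry over. Pictures are saved under pics/ and viewed, at most 10 in all, crops included, and the job is handed in when it is done.

```bash
mkdir -p pics; cat > h.py <<'E'
import numpy as np, cv2
from bench import ctrl
def cam(n):
    p=ctrl.camera_params(n); K=np.array([[p['fx'],0,p['cx']],[0,p['fy'],p['cy']],[0,0,1.]])
    return K,np.array(p['D'],float),np.array(p['pose'],float)
def ray(n,uv):
    K,D,T=cam(n); u=cv2.undistortPoints(np.array(uv,float).reshape(-1,1,2),K,D).reshape(-1,2)
    d=np.c_[u[:,0],-u[:,1],-np.ones(len(u))]@T[:3,:3].T
    return T[:3,3],d
def onz(n,uv,z):
    o,d=ray(n,uv); return o+d*((z-o[2])/d[:,2])[:,None]
def proj(n,P):
    K,D,T=cam(n); P=(np.array(P,float).reshape(-1,3)-T[:3,3])@T[:3,:3]
    P=P*[1,-1,-1]; return cv2.projectPoints(P.reshape(-1,1,3),np.zeros(3),np.zeros(3),K,D)[0].reshape(-1,2)
def tri(uv1,uv2):
    o1,d1=ray('scene',uv1);o2,d2=ray('top',uv2);A=np.c_[d1[0],-d2[0]]
    s=np.linalg.lstsq(A,o2-o1,rcond=None)[0];a=o1+s[0]*d1[0];b=o2+s[1]*d2[0]
    return (a+b)/2,np.linalg.norm(a-b)
def down(th):  # tool down, tool y axis at angle th (rad) in world
    y=np.array([np.cos(th),np.sin(th),0]);z=np.array([0,0,-1.]);return np.c_[np.cross(y,z),y,z]
E
python3 - <<'E'
from h import *
for n in('scene','top'):
    cv2.imwrite(f'pics/{n}0.png',ctrl.read_camera(n)); print(n,cam(n)[0].round(1).tolist(),cam(n)[2].round(3).tolist())
print(ctrl.current_t(),ctrl.current_eef_rot())
E
```

```text
scene [[497.5, 0.0, 285.6], [0.0, 497.5, 210.7], [0.0, 0.0, 1.0]] [[-0.33, -0.709, 0.623, 1.451], [0.944, -0.234, 0.234, 0.303], [-0.021, 0.665, 0.746, 1.103], [0.0, 0.0, 0.0, 1.0]]
top [[388.0, 0.0, 284.8], [0.0, 388.0, 202.4], [0.0, 0.0, 1.0]] [[-0.022, 0.983, -0.18, 0.361], [-1.0, -0.024, -0.012, -0.01], [-0.017, 0.18, 0.984, 1.365], [0.0, 0.0, 0.0, 1.0]]
0.1 [[-9.75512668e-01  2.19942966e-01 -3.55753125e-04]
 [ 2.19943217e-01  9.75512163e-01 -1.00077397e-03]
 [ 1.26928306e-04 -1.05451317e-03 -9.99999436e-01]]
```

View pics/scene0.png

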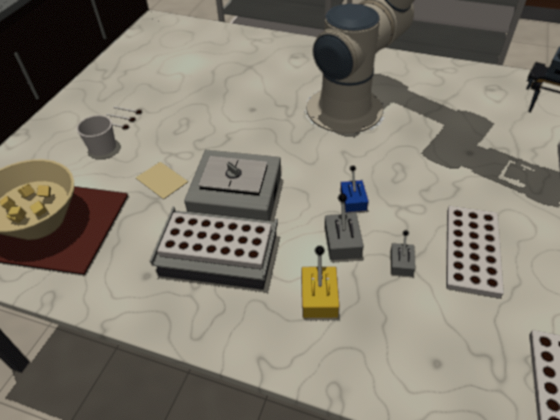

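View pics/top0.png

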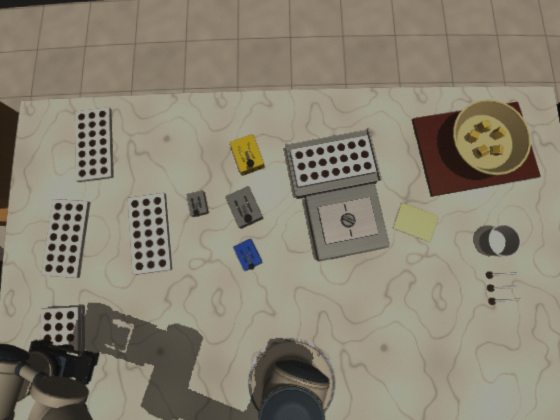

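The large grey control box is at top (245,207) and scene (344,235). The drive unit is at top (347,220), with the wing about in the middle of its panel. I'll enlarge both.

```bash
python3 - <<'E'
from h import *
a=cv2.imread('pics/top0.png')[165:265,215:395];b=cv2.imread('pics/scene0.png')[145:265,185:375]
f=lambda i:cv2.resize(i,None,fx=4,fy=4,interpolation=cv2.INTER_CUBIC)
cv2.imwrite('pics/c1.png',f(a));cv2.imwrite('pics/c2.png',f(b))
E
```

```text
(no output)
```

View pics/c1.png

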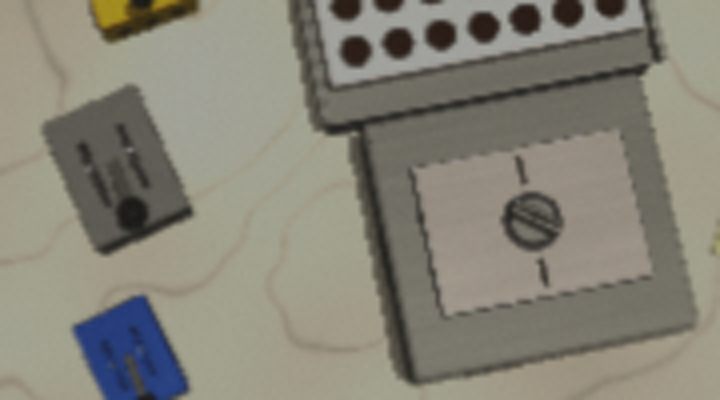

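View pics/c2.png

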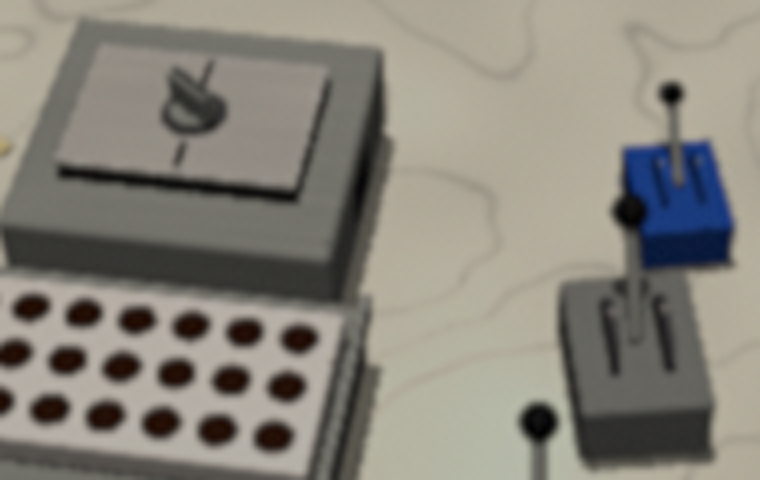

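```bash
python3 - <<'E'
from h import *
c1=lambda p:(np.array(p,float)+.5)/4-.5+[215,165]
c2=lambda p:(np.array(p,float)+.5)/4-.5+[185,145]
k,e=tri(c1([132,212]),c2([629,212]));print('knob',k,e)
P=onz('top',c1([[410,170],[622,130],[652,275],[442,315]]),.107);print('panel',P.round(4).tolist(),P.mean(0))
print('sides',[np.linalg.norm(P[i]-P[(i+1)%4]).round(4) for i in range(4)])
for i,j in((1,0),(2,3)):d=P[j]-P[i];print('yaw y',np.degrees(np.arctan2(-d[0],d[1])))
for i,j in((3,0),(2,1)):d=P[j]-P[i];print('yaw x',np.degrees(np.arctan2(d[1],d[0])))
M=onz('top',c1([[519,158],[546,285]]),.107);d=M[0]-M[1];print('marks',M.mean(0),np.linalg.norm(d),np.degrees(np.arctan2(d[1],d[0])))
S=onz('scene',c2([[100,44],[330,70],[297,190],[58,165]]),.107);print('panel scene',S.mean(0),S.round(3).tolist())
M=onz('scene',c2([[212,62],[178,165]]),.107);d=M[1]-M[0];print('marks s',M.mean(0),np.degrees(np.arctan2(d[1],d[0])))
W=onz('top',c1([[510,205],[558,234]]),.138);d=W[0]-W[1];print('slot',W.mean(0),np.linalg.norm(d),np.degrees(np.arctan2(d[1],d[0])))
W=onz('scene',c2([[172,72],[218,105]]),.138);d=W[0]-W[1];print('slot s',W.mean(0),np.linalg.norm(d),np.degrees(np.arctan2(d[1],d[0])))
B=onz('top',c1([[44,126],[135,86],[190,208],[102,247]]),.056);print('box',B.round(4).tolist(),B.mean(0),[np.linalg.norm(B[i]-B[(i+1)%4]).round(4) for i in range(4)])
for i,j in((3,0),(2,1)):d=B[j]-B[i];print('yaw x',np.degrees(np.arctan2(d[1],d[0])))
B=onz('scene',c2([[561,284],[685,270],[710,405],[583,418]]),.056);print('box s',B.round(4).tolist(),B.mean(0))
print(np.linalg.norm(k-[*B.mean(0)[:2],.06]))
E
```

```text
knob [ 0.61054629 -0.16397189  0.02006879] 0.06338724920003108
panel [[0.5734, -0.1001, 0.107], [0.6025, -0.2764, 0.107], [0.482, -0.2935, 0.107], [0.4539, -0.1216, 0.107]] [ 0.52794176 -0.19789449  0.107     ]
sides [np.float64(0.1787), np.float64(0.1217), np.float64(0.1742), np.float64(0.1214)]
yaw y 9.377214136326298
yaw y 9.26966016802273
yaw x 10.225018869230722
yaw x 8.11883934910026
marks [ 0.52861625 -0.1984717   0.107     ] 0.10637957591094298 9.101195042416894
panel scene [ 0.53122281 -0.19865871  0.107     ] [[0.483, -0.297, 0.107], [0.456, -0.124, 0.107], [0.578, -0.102, 0.107], [0.608, -0.271, 0.107]]
marks s [ 0.52827719 -0.20035024  0.107     ] 10.107950869346046
slot [ 0.52572705 -0.19511072  0.138     ] 0.04430537959805964 56.83231349693701
slot s [ 0.53477852 -0.19468127  0.138     ] 0.049167183272383654 -115.45150327148254
box [[0.6282, 0.2102, 0.056], [0.6616, 0.1313, 0.056], [0.5537, 0.0848, 0.056], [0.522, 0.1601, 0.056]] [0.59139237 0.14660465 0.056     ] [np.float64(0.0857), np.float64(0.1174), np.float64(0.0817), np.float64(0.1174)]
yaw x 25.26285851082087
yaw x 23.322969708697347
box s [[0.5604, 0.085, 0.056], [0.5208, 0.1635, 0.056], [0.6314, 0.2078, 0.056], [0.6682, 0.1315, 0.056]] [0.59519236 0.146927   0.056     ]
0.31382855372198804
```

```bash
python3 - <<'E'
from h import *
c1=lambda p:(np.array(p,float)+.5)/4-.5+[215,165]
c2=lambda p:(np.array(p,float)+.5)/4-.5+[185,145]
k,e=tri(c2([629,212]),c1([132,212]));print('knob',k,e)
y=np.radians(24.3);u=np.array([np.cos(y),np.sin(y),0]);piv=np.array([.593,.1468,.06])
d=k-piv;print(np.linalg.norm(d),d@u,d@[-u[1],u[0],0],'lean',np.arctan2(d@u,d[2]))
W,e=tri(c2([195,89]),c1([534,219]));print('wing',W,e)
for th in(y+np.pi/2,y-np.pi/2):
  R=down(th);p=piv+.085*(np.sin(-.8)*u+np.cos(.8)*np.array([0,0,1]))
  print(p,ctrl.ik(p-[0,0,.019],R))
y2=np.radians(9.4)
for t in (55,0):
  for s in(90,-90):print(t,s,ctrl.ik([.529,-.198,.12],down(y2+np.radians(t+s))))
E
```

```text
knob [0.54190455 0.12565663 0.12406756] 0.0025143119076276167
0.08463119141181702 -0.05526935626802843 0.0017563777229275164 lean -0.7118055746760054
wing [ 0.52754736 -0.19737653  0.12994581] 0.002095148579815661
[0.53742694 0.1217078  0.11922007] [ 6.55093764e+00  2.83912897e+01  9.35108555e+01 -2.54444375e-14
  5.80978547e+01 -1.07749062e+02]
[0.53742694 0.1217078  0.11922007] [ 6.55093764e+00  2.83912897e+01  9.35108555e+01 -2.54444375e-14
  5.80978547e+01  7.22509376e+01]
55 90 None
55 -90 [-2.65773522e+01  2.78777802e+01  9.04079869e+01 -2.54444375e-14
  6.17142328e+01 -9.77352185e-01]
0 90 [-2.65773522e+01  2.78777802e+01  9.04079869e+01 -2.54444375e-14
  6.17142328e+01 -1.25977352e+02]
0 -90 [-2.65773522e+01  2.78777802e+01  9.04079869e+01 -2.54444375e-14
  6.17142328e+01  5.40226478e+01]
```

```bash
python3 - <<'E'
from h import *
y=np.radians(24.3);u=np.array([np.cos(y),np.sin(y),0]);piv=np.array([.594,.1472,.06]);Z=np.array([0,0,1.])
R=down(y)
s=piv-.036*u
ctrl.goto([s[0],s[1],.22],R);ctrl.move_l([s[0],s[1],.115],.15)
print('F',ctrl.current_contact_force())
ctrl.command_gripper(.32);print(ctrl.current_grip_width())
for a in(-.3,-.15,0):
  ctrl.move_l(piv+.085*(np.sin(a)*u+np.cos(a)*Z)-.019*Z,.06)
ctrl.command_gripper(0);print('w',ctrl.current_grip_width()*91,ctrl.current_grasp_force(),ctrl.current_contact_force())
ctrl.command_gripper(.9)
p=ctrl.current_tool_pos();print(p-piv);ctrl.move_l([p[0],p[1],.24],.2)
ctrl.goto([.529,-.198,.24],down(np.radians(9.4+56-90)))
a=ctrl.read_camera('top');b=ctrl.read_camera('scene');cv2.imwrite('pics/t1.png',a);cv2.imwrite('pics/s1.png',b)
f=lambda i:cv2.resize(i,(400,400),interpolation=cv2.INTER_CUBIC)
cv2.imwrite('pics/v1.png',np.hstack([f(a[165:245,205:285]),f(b[180:260,305:385])]))
print(ctrl.current_t())
E
```

```text
F [0.71124041 0.36584004 0.51493929]
0.32422201517998256
w 0.2528743001030593 0.0 [ 0.12779104 -0.52590551 -0.53500515]
[4.81610885e-06 7.57006194e-06 6.59979182e-02]
9.3583
```

View pics/v1.png

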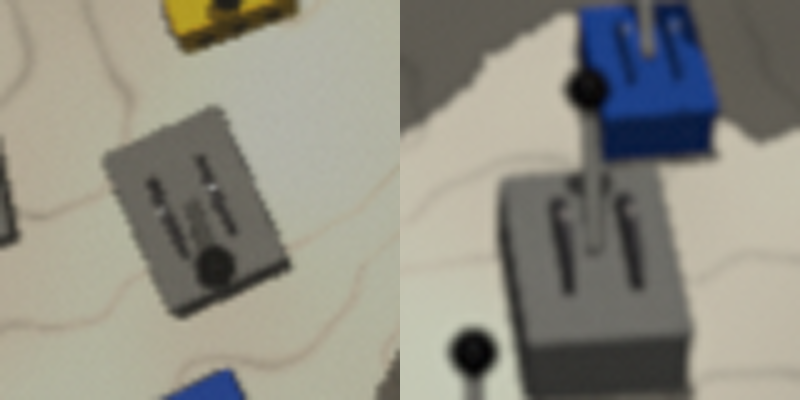

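The lever hasn't moved: the knob is still at top (247.7,218.5). The open fingertips probably sit higher than the TCP and passed over it, so I'll retry lower down.

```bash
python3 - <<'E'
from h import *
y=np.radians(24.3);u=np.array([np.cos(y),np.sin(y),0]);piv=np.array([.594,.1472,.06]);Z=np.array([0,0,1.])
R=down(y)
s=piv-.042*u
ctrl.goto([s[0],s[1],.2],R);print('c',ctrl.move_l([s[0],s[1],.100],.15,contact_N=8))
b=ctrl.read_camera('scene')
ctrl.command_gripper(.45);print(ctrl.current_grip_width(),ctrl.current_contact_force())
b2=ctrl.read_camera('scene')
f=lambda i:cv2.resize(i[160:260,295:395],(400,400),interpolation=cv2.INTER_CUBIC)
cv2.imwrite('pics/v2.png',np.hstack([f(b),f(b2)]));print(ctrl.current_t(),ctrl.current_tool_pos())
E
```

```text
c False
0.44930304633833124 [-21.68828888 -12.67862652  22.93759095]
12.3083 [0.55155171 0.12829969 0.09992604]
```

View pics/v2.png

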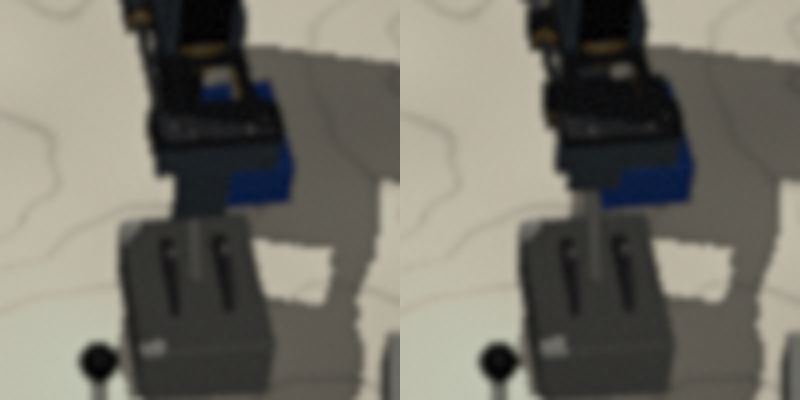

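```bash
python3 - <<'E'
from h import *
y=np.radians(24.3);u=np.array([np.cos(y),np.sin(y),0]);piv=np.array([.594,.1472,.06])
n=u
for uv,s0 in(([345,213.7],3),([343.,207.5],-21)):
  o,d=ray('scene',[uv])
  for s in(s0,s0+14): print(s,o+d[0]*((piv+n*s/1000-o)@n)/(d[0]@n))
print(ctrl.current_grip_width(),ctrl.current_grasp_force(),ctrl.current_contact_force(),ctrl.current_q().__str__())
E
```

```text
3 [0.59719844 0.14740638 0.12605685]
17 [0.6113899  0.14999648 0.14229355]
-21 [0.57579078 0.13649793 0.12385569]
-7 [0.58993501 0.13919261 0.13967797]
0.44648690310974487 13.577293753623962 [-20.88154776 -13.00258381  23.12068951] [  7.1256883   29.65503886  90.94456861  -0.12427615  59.84457522
 -17.14230591]
```

The open fingertips sit about 20 mm or more above the TCP, so the rear finger is now resting on top of the knob. I'll back off, push with the shut fingers instead, then centre the knob by closing on it at upright.

```bash
python3 - <<'E'
from h import *
y=np.radians(24.3);u=np.array([np.cos(y),np.sin(y),0]);piv=np.array([.594,.1472,.06]);Z=np.array([0,0,1.])
ctrl.command_gripper(.8)
P=lambda s,z:[*(piv+s*u)[:2],z]
ctrl.move_l(P(-.042,.175),.25);ctrl.move_l(P(-.108,.175),.25);ctrl.command_gripper(0)
ctrl.move_l(P(-.108,.102),.2);print('F',ctrl.current_contact_force())
ctrl.move_l(P(-.07,.105),.1);print('F',ctrl.current_contact_force())
ctrl.move_l(P(-.028,.122),.1);print('F',ctrl.current_contact_force(),ctrl.current_tool_pos())
ctrl.move_l(P(-.045,.125),.2);ctrl.move_l(P(-.045,.2),.25)
ctrl.move_l(P(0,.2),.25);ctrl.command_gripper(.9);ctrl.move_l(P(0,.112),.2)
ctrl.command_gripper(0);print('w',ctrl.current_grip_width()*91,ctrl.current_grasp_force(),ctrl.current_contact_force(),ctrl.current_tool_pos()-piv)
ctrl.sleep(.2)
ctrl.command_gripper(.8);ctrl.move_l(P(0,.24),.25)
ctrl.goto([.529,-.198,.22],down(np.radians(9.4+55-90)))
a=ctrl.read_camera('top');b=ctrl.read_camera('scene');cv2.imwrite('pics/t3.png',a);cv2.imwrite('pics/s3.png',b)
f=lambda i:cv2.resize(i,(400,400),interpolation=cv2.INTER_CUBIC)
cv2.imwrite('pics/v3.png',np.hstack([f(a[165:245,205:285]),f(b[170:250,305:385])]))
print(ctrl.current_t())
E
```

```text
F [ 0.97180227 -0.11446529  0.02466153]
F [-10.22005654  -6.64177374  14.69033741]
F [-10.37548516  -3.3268816   55.32741519] [0.57210799 0.13619343 0.12758481]
w 24.206499929122995 30.000327229499817 [-1.44142297 -1.187264    2.29035959] [-2.46325260e-05 -4.27044240e-05  5.19554614e-02]
23.6
```

View pics/v3.png

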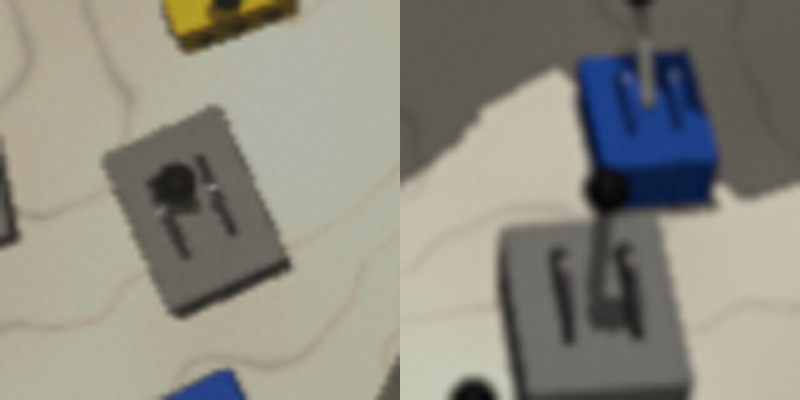

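```bash
python3 - <<'E'
from h import *
g=lambda p,o:(np.array(p,float)+.5)/5-.5+o
y=np.radians(24.3);u=np.array([np.cos(y),np.sin(y),0]);v=np.array([-u[1],u[0],0]);piv=np.array([.594,.1472,.06])
for n,o,f in(('top',(205,165),'t3'),('scene',(305,170),'s3')):
  im=cv2.imread(f'pics/{f}.png');o=np.array(o)
  c=g([175,183],o) if n=='top' else g([206,188],o)
  print(n,'knob off',[(q@u*1000).round(1) for q in onz(n,[c],.145)-piv],[(q@v*1000).round(1) for q in onz(n,[c],.145)-piv], 'expected upright px',((proj(n,[piv+[0,0,.085]])[0]-o+.5)*5-.5).round(0))
  # ticks (disc top z=.09)
  t=[[160,212],[211,188]] if n=='top' else [[162,254],[227,250]]
  T=onz(n,[g(q,o) for q in t],.09)-piv;print('ticks u,v mm',(T@u*1000).round(1),(T@v*1000).round(1))
print(tri(g([206,188],np.array([305,170])),g([175,183],np.array([205,165]))))
E
```

```text
top knob off [np.float64(-0.3)] [np.float64(3.3)] expected upright px [180. 180.]
ticks u,v mm [-1.5 -1.5] [ 22.8 -14.8]
scene knob off [np.float64(-2.6)] [np.float64(0.6)] expected upright px [206. 192.]
ticks u,v mm [-6.8 -5.9] [-18.5  16.3]
(array([0.59240141, 0.1484076 , 0.14664886]), np.float64(0.0030755950284734484))
```

The knob is within about 2 mm of upright at top (240,201.6) and scene (346,207), so the lever is done. Next is the fastener.

```bash
python3 - <<'E'
from h import *
c=[.529,-.1985];P=lambda z:[*c,z]
R0=down(np.radians(9.4+54-90));R1=down(np.radians(9.4-90))
ctrl.command_gripper(.6)
ctrl.goto(P(.19),R0);print(ctrl.move_l(P(.116),.12,contact_N=15))
ctrl.command_gripper(0);print('w',ctrl.current_grip_width()*91,ctrl.current_grasp_force(),ctrl.current_contact_force())
ctrl.goto(P(.116),R1);ctrl.sleep(.2)
print('w',ctrl.current_grip_width()*91,ctrl.current_contact_force(),ctrl.current_wrist_torque(),ctrl.current_eef_rot()[:,1])
ctrl.command_gripper(.5);ctrl.move_l(P(.2),.25)
v=np.radians(99.4);q=np.array(c)+.055*np.array([np.cos(v),np.sin(v)])
ctrl.move_l([c[0]-.08,c[1]+.16,.22],.35)
a=ctrl.read_camera('top');b=ctrl.read_camera('scene');cv2.imwrite('pics/t4.png',a);cv2.imwrite('pics/s4.png',b)
f=lambda i:cv2.resize(i,(400,400),interpolation=cv2.INTER_CUBIC)
cv2.imwrite('pics/v4.png',np.hstack([f(a[180:260,305:385]),f(b[135:215,195:275])]))
print(ctrl.current_t())
E
```

```text
False
w 0.49013788746578635 0.0 [ 0.33215771 -0.49862525  0.64147589]
w 0.5675467617945166 [ 0.87348777  0.07390758 -0.21002813] [-0.10323176  0.12681218 -0.00046112] [ 1.64256482e-01 -9.86417663e-01  5.42849049e-05]
29.2167
```

View pics/v4.png

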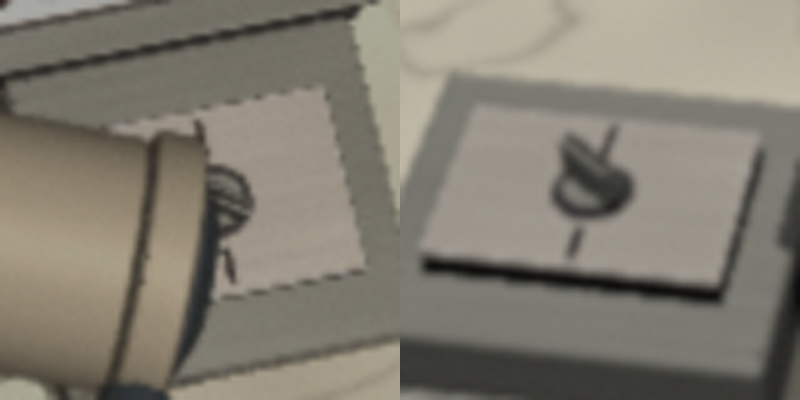

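The gripper missed: the wing at scene (241,170) is unchanged, so the real fingertips are about 25 mm above the reported TCP. I'll find the tip height by touching the panel lightly, then grip relative to that.

```bash
python3 - <<'E'
from h import *
c=[.529,-.1985];P=lambda z:[*c,z]
R0=down(np.radians(9.4+53-90));R1=down(np.radians(9.4-90))
ctrl.goto(P(.17),R0)
t0=ctrl.move_l(P(.125),.15)
t=ctrl.move_l(P(.062),.07,contact_N=4);z=ctrl.current_tool_pos()[2];print('touch',t,z,ctrl.current_contact_force(),ctrl.current_t())
if t:
  ctrl.move_l(P(z+.011),.1)
  ctrl.command_gripper(0);w=ctrl.current_grip_width()*91;print('w',w,ctrl.current_grasp_force(),ctrl.current_contact_force(),ctrl.current_t())
  if 9<w<16:
    ctrl.goto(P(z+.011),R1);ctrl.sleep(.15)
    print('w',ctrl.current_grip_width()*91,ctrl.current_contact_force(),ctrl.current_wrist_torque(),ctrl.current_eef_rot()[:,1])
b=ctrl.read_camera('scene');cv2.imwrite('pics/s5.png',b)
print(ctrl.current_t())
E
```

```text
touch True 0.0784229855301924 [-1.85383907  1.74380102 12.22355475] 31.45
w 11.403728901316613 29.998068809509277 [-3.62069281  1.485095    0.63919986] 32.3083
w 11.776520920451983 [-6.0575246   7.13365519  2.53316715] [ 1.33022789  1.26379455 -0.00305068] [ 0.16290325 -0.98663945 -0.00226608]
33.425
```

```bash
python3 - <<'E'
from h import *
c=np.array([.529,-.1985]);v=np.radians(99.4);q=c-.058*np.array([np.cos(v),np.sin(v)])
ctrl.command_gripper(.4)
ctrl.move_l([*c,.15],.25);ctrl.move_l([*q,.15],.25)
ctrl.command_gripper(0)
b=ctrl.read_camera('scene');cv2.imwrite('pics/s6.png',b);a=ctrl.read_camera('top')
f=lambda i:cv2.resize(i,(400,400),interpolation=cv2.INTER_CUBIC)
cv2.imwrite('pics/v6.png',np.hstack([f(a[180:260,305:385]),f(b[135:215,195:275])]))
print(ctrl.current_t())
E
```

```text
35.55
```

View pics/v6.png

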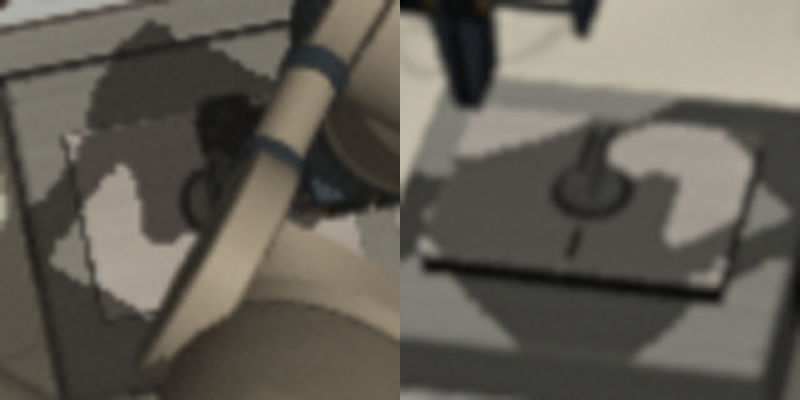

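```bash
python3 - <<'E'
from h import *
b=cv2.imread('pics/s6.png')[150:192,218:258]
g=cv2.createCLAHE(4,(2,2)).apply(cv2.cvtColor(cv2.resize(b,None,fx=14,fy=14,interpolation=cv2.INTER_CUBIC),cv2.COLOR_BGR2GRAY))
g=cv2.cvtColor(g,cv2.COLOR_GRAY2BGR)
A=np.array([.529,-.1985]);
for d,col in((9.4,(0,255,0)),(19.4,(0,0,255))):
  r=np.radians(d);e=np.array([np.cos(r),np.sin(r)])
  p=[(proj('scene',[[*(A+s*e),.138]])[0]-[218,150]+.5)*14-.5 for s in(-.021,.021)]
  p=[tuple(int(x) for x in k) for k in p]
  for k in p: cv2.circle(g,k,5,col,1)
cv2.imwrite('pics/v7.png',g)
E
```

```text
(no output)
```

View pics/v7.png

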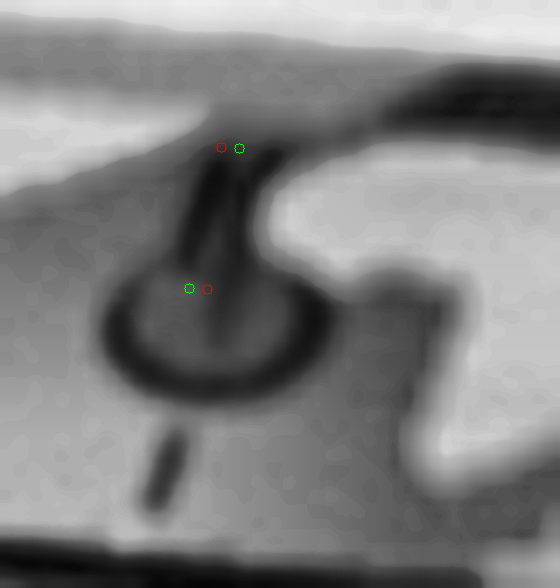

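The slot line runs parallel to the marks, within about 3°. Now I'll press the panel.

```bash
python3 - <<'E'
from h import *
q=ctrl.current_tool_pos();P=lambda z:[q[0],q[1],z]
ctrl.move_l(P(.098),.2);f0=ctrl.current_contact_force()[2]
t=ctrl.move_l(P(.06),.05,contact_N=2);print(t,ctrl.current_tool_pos()[2],ctrl.current_contact_force()[2]-f0)
t=ctrl.move_l(P(.045),.03,contact_N=14);print(t,ctrl.current_tool_pos()[2],ctrl.current_contact_force()[2]-f0)
ctrl.sleep(.3);print(ctrl.current_tool_pos()[2],ctrl.current_contact_force()-[0,0,f0],ctrl.current_t())
b=ctrl.read_camera('scene');cv2.imwrite('pics/s8.png',b)
# panel front edge: darkness of gap under it along columns, before and after
a=cv2.imread('pics/s6.png')
for u in(285-5,300-35,262,325):
  pass
for u in(295//1-10-20,):
  for im in(a,b): print(im[182:200,250].mean(1).astype(int).tolist(), im[182:200,325-65].tolist()==0)
E
```

```text
True 0.08035924147366927 3.038440326810186
True 0.07174688017611627 11.704013086093445
0.07170594500651872 [-2.37607502  2.02803947 15.38754459] 37.2833
[150, 134, 103, 79, 76, 76, 75, 77, 73, 55, 31, 13, 28, 51, 58, 61, 75, 96] False
[153, 145, 120, 91, 76, 74, 74, 75, 76, 93, 111, 98, 81, 102, 120, 124, 124, 124] False
```

```bash
python3 - <<'E'
from h import *
q=ctrl.current_tool_pos()
t=ctrl.move_l([q[0],q[1],q[2]-.004],.02,contact_N=8);ctrl.sleep(.3)
print(t,q[2],ctrl.current_tool_pos()[2],ctrl.current_contact_force(),ctrl.current_t())
E
```

```text
True 0.07167625483571168 0.07163189562507494 [-5.27640725  2.67901025 20.95547323] 37.8417
```

The panel is rigidly seated: 6 N more moved it only 0.04 mm, and the gap under it has closed.

```bash
python3 -c "
from bench import ctrl
print(ctrl.sign_off())"
```

```text
the job is handed in; nothing more can be done
None
```

I handed the job in at about 38 s: the lever stands upright to within about 2 mm at the knob, the fastener slot is within about 3° of the marks, and the panel is held flush at about 20 N; I never moved near the scraper or loose mould, but took no final picture of them.

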